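Hold a clamped filter plate's label up to the label camera

ROBOT

A 6-joint arm with a two-finger parallel gripper is mounted at the origin on the work surface. World frame = base frame: x ahead of the robot, y to its left, z up, the work surface at z = 0. Lengths are in mm, angles in rad, forces in N, time in s.
With the tool pointing down it reaches from about 350 to 775 mm from the base axis. Payload 7.3 kg.
Tool frame: the origin (TCP) lies between the finger pads, 19 mm behind the fingertips; this is the grasp point; z points along the fingers, y is the direction in which the jaws open and shut (so a half turn about z gives the same grasp; the last joint's range is limited). The gripper opens to 92 mm and grips with 3 to 60 N. Pads are 19 mm wide; open, the fingers measure 130 mm over their backs; the gripper's body (75 mm by 190 mm) begins 47 mm behind the grasp point.
Start: joints at [-1.433, 0.342, 1.524, -0, 1.275, -0.146], TCP at [147.025, -504.011, 245.541] pointing down, gripper open.
Joint ranges: [-2.53, 2.53], [-0.77, 2.02], [0.04, 2.7], [-1, 4.14], [0.28, 2.66], [-3.11, 3.11]. Speed limits (rad/s): [2.57, 2.57, 3.14, 3.14, 3.14, 3.14].

INTERFACE

Orientations are given as [roll, pitch, yaw] about the fixed x, y, z axes, in that order (R = Rz(yaw) Ry(pitch) Rx(roll)).
In Python, from plant import bot gives the robot as it stands.
- The arm moves only by the shell command python3 -m inch 'ROWS'. ROWS is JSON, one flat list of numbers, 7 for each row, row after row: the shift along the world's x, y, z in cm, then the turn, a rotation vector about the world's x, y, z in degrees, then the gripper command: -1 is shut, 1 is fully open, values between are in proportion. In form: [tx, ty, tz, ax, ay, az, fingers, tx, ty, tz, ax, ay, az, fingers, ...]. A call has exactly 5 rows; each row is the pose to reach, as a shift and turn from the pose measured when the call began; what a row does not reach only later rows make up. A row lasts 1/10 s, in which the tool goes at most 50 mm and 8.59 degrees, less where a joint would pass 70% of its speed; a pose out of reach is approached as far as the arm can. A call with a gripper value outside its range is refused whole. The fingers move at their own pace and stop on an object; the grip force is fixed at half the most. Time passes only in rows, so rows that repeat a pose let the fingers close, or fill a call up. It gives the time, the measured TCP pose, the force and the opening at its end, in the units of the state.
- bot.get_obs(): the state, without advancing time (a new reading comes with each control period).
- bot.capture(name): name is "side" or "top"; returns the picture (480x640x3 uint8, red, green, blue); there is no depth.
- bot.calibration(name): a dict with "fx", "fy", "cx", "cy" (pixels), "cam_to_world" (4x4, takes a point from camera to world coordinates). Camera axes: x right, y down, z forward; pixel columns grow to the right and rows downward; lengths in mm; the calibration is good to about 2 mm. A picture is of the moment at which its call begins. calibration takes no time and is no camera call.
- bot.close_job(): hands the job in, once; it reports no verdict.
The state is a dict: "time": time; "joint_positions": joint angles; "dq": joint speeds; "tau": joint torques, N m; "tool_pos": TCP position; "tcp_rot": TCP orientation; "contact_force": force on the tool from outside, world axes, zero at the start; "moment": the same for the moment, N m; "grip_width": finger opening in mm.
Only numpy, scipy, OpenCV 4.12 (cv2) and the standard library are available. Lean on these libraries where they do the work, as an engineer would, in place of code of your own. Each camera call takes 0.05 s, during which the arm holds its last target.

TASK

Free the amber filter plate that is clamped in the jig: turn the red knob about a quarter turn anticlockwise to unlock the blue keeper and slide the keeper back off the plate. Draw that plate up out of its slot, gripping it by its clear amber end; its small corner notch marks the frosted end, which carries a paper label on one face. Finish while holding it still in front of the label camera, label up, square to the lens, notched edge uppermost and about 15 cm away with the label in the middle of the view; keep hold of it, leave the other plate standing in its slot, and do not knock the camera or disturb the other things on the bench.

Things in the scene. Friction and masses are not known exactly. Their poses are not given: they have to be found in the camera images.
- jig: Fixed plywood board, -45 to 110 mm in x, -95 to 200 in y, 12 thick, with two parallel slotted aluminium channels 65 mm apart, tops at 34.5 mm. Origin on the table under the middle of the clamp channel; z up; y along both channels, towards keeper and knob; the waiting channel is 65 mm to +x. A plate stands on its long edge in each: middle 53.5 mm above the table, top edge 83.5 mm.
- clamp_slot (a point): Floor of the clamp channel's slot (10 mm wide, floor 23.5 mm above the table), under its plate's middle; axes as the jig's. A black fixed stop, 62 mm high, clasps the last 6 mm of the plate's -y end; the keeper is at its +y end.
- waiting_slot (a point): Floor of the waiting channel's slot, under its plate's middle; axes as the jig's. Black fixed stops, 62 mm high, clasp the plate's last 6 mm at both ends. The plate that stands here stays here.
- keeper (a joint): Blue sliding end stop at the clamped plate's +y end, 94.5 mm high, m: 0 = against the plate, its 14 mm lip 2 mm above the plate's top corner, so the plate cannot be lifted; grows to 0.040 along the jig's +y; clear of the plate from 0.016. Some 2 N of friction when unlocked. The knob rides on it, so it can be dragged by the knob.
- knob (a joint): Red clamp knob on the keeper, rad: 0 = locked (wing across the channel); grows anticlockwise seen from above to its stop at 1.4 (wing nearly along the channel). The keeper is locked fast below about 0.7 and free above 0.8. It stays where it is left; turns at about 0.06 N m.
- knob_grip (a point): Where to grip the knob: in its wing, on the turning axis, 72.5 mm above the table. x along the wing (38 mm long, 10 mm thick, 58 to 83.5 mm above the table), y through its thickness, z up. Below it a steel hub 24 mm wide, top at 52.5 mm. The keeper's upright stands 47 mm from the axis, towards the plate.
- plate_a: One of two identical acrylic plates, 120 x 8 x 60 mm, about 70 g; either may be the clamped one. Origin at its middle. x: lengthwise to the frosted end; y: out of the label face; z: to the long edge with the notch, up at the start. Clear amber for x -60 to 25 mm, frosted white 25 to 60; 8 mm square notch in the corner x 60, z 30. The two plates stand turned end for end from one another.
- plate_b: The other of the two identical filter plates; sizes and axes as plate_a.
- plate_a_label (a point): Middle of plate_a's paper label, 22 x 38 mm, on the label face: at x = 40, y = 4, z = 0 mm in the plate's axes, which it shares.
- plate_b_label (a point): Middle of plate_b's paper label, as on plate_a.
- label_camera: Fixed camera on a stand beyond the jig; origin on the table plumb under the lens. Base 130 x 150 mm with its near edge 35 mm beyond the origin (+x), post 380 mm high, a boom to -x, and a black head with a white ring light 68 mm across that looks to -x and 45 degrees down.
- lens (a point): Middle of the camera's front lens, about 0.30 m above the table. z: viewing direction, out of the lens, 45 degrees down; x: up in the picture; y: level. The label's middle belongs at about z = 0.15 m, x = y = 0, with the plate's y against the lens' z and the plate's z along the lens' x.
- scissors: Loose scissors, orange handles, 180 mm long, 10 mm high. Leave alone.
- enclosure: Loose black open instrument case with a green board inside, 130 x 180 x 42 mm; origin under its middle. Leave alone.
- dish: Loose clear round dish, 96 mm across, 16 mm high. Leave alone.
- tape_core: Loose blue tube, 52 mm across, 50 mm high, standing. Leave alone.
- green_cup: Loose green cup, 52 mm across, 42 mm high. Leave alone.
- brown_lid: Loose brown disc, 110 mm across, 10 mm high. Leave alone.
- window_mount: Loose flat grey frame with two windows, 140 x 170 x 4 mm. Leave alone.
There are look-alikes about, which are no part of the job. Leave any turquoise look-alike of the plate_b alone.

How it is judged:
By the outcome, as a careful person would: the job done as asked, in the order asked, and still so for the second after the job is handed in, while the arm keeps its last pose, push and grip.
It also fails if it takes over 48 s, if anything falls off the work surface, if the arm or the gripper's body presses on something with over 40 N, if the wrist force passes 120 N, or if a joint passes its speed limit or range.

## Working session

There is one attempt and no reset: what is moved stays moved. The work goes in short steps, Python scripts to look and compute and a shell command to move; the robot and the scene stay as the last step left them, time stands still between calls to the robot, and variables do not carry over. Pictures are saved under pics/ and viewed, and the job is handed in when it is done.

```bash
ls; mkdir -p pics
python3 - <<'E'
from plant import bot
import cv2
for n in("side","top"):
    im=bot.capture(n); cv2.imwrite(f"pics/{n}0.png",im[:,:,::-1])
    c=bot.calibration(n); print(n,c)
print(bot.get_obs())
E
```

```text
pics
side {'fx': 523.4579013986927, 'fy': 523.4579013986927, 'cx': 318.4725630534516, 'cy': 239.6033877654119, 'cam_to_world': array([[-7.90558493e-01, -3.32517535e-01,  5.14246399e-01,
        -1.27073614e+02],
       [-6.12376585e-01,  4.34042747e-01, -6.60758513e-01,
         8.56800824e+02],
       [-3.49112775e-03, -8.37280707e-01, -5.46762132e-01,
         9.45838122e+02],
       [ 0.00000000e+00,  0.00000000e+00,  0.00000000e+00,
         1.00000000e+00]])}
top {'fx': 523.6679606721003, 'fy': 523.6679606721003, 'cx': 316.95289249417556, 'cy': 244.99514062947216, 'cam_to_world': array([[ 6.55748671e-03, -9.90358456e-01,  1.38373150e-01,
         3.26165508e+02],
       [-9.99968064e-01, -5.86215967e-03,  5.43196344e-03,
        -4.77056378e+01],
       [-4.56842542e-03, -1.38404351e-01, -9.90365269e-01,
         1.78912444e+03],
       [ 0.00000000e+00,  0.00000000e+00,  0.00000000e+00,
         1.00000000e+00]])}
{'time': 0.1, 'joint_positions': array([-1.43301928e+00,  3.42629158e-01,  1.52492368e+00, -2.66826745e-05,
        1.27540749e+00, -1.46025527e-01]), 'dq': array([-0.00081394, -0.00154339, -0.00431308, -0.00046209, -0.00113437,
       -0.00024901]), 'tau': array([ 1.76404235e-03, -4.32003880e+01, -2.44693816e+01,  7.19001051e-02,
        5.26130840e-02, -4.41042198e-05]), 'tool_pos': array([ 146.95780112, -503.65545098,  244.9260817 ]), 'tcp_rot': array([-3.14023582e+00, -1.73761353e-04,  2.83810245e-01]), 'contact_force': array([-0.25242001, -0.61546551, -0.87194191]), 'moment': array([-0.02037995,  0.01288677, -0.01900441]), 'grip_width': 91.84954056937723}
```

View pics/side0.png

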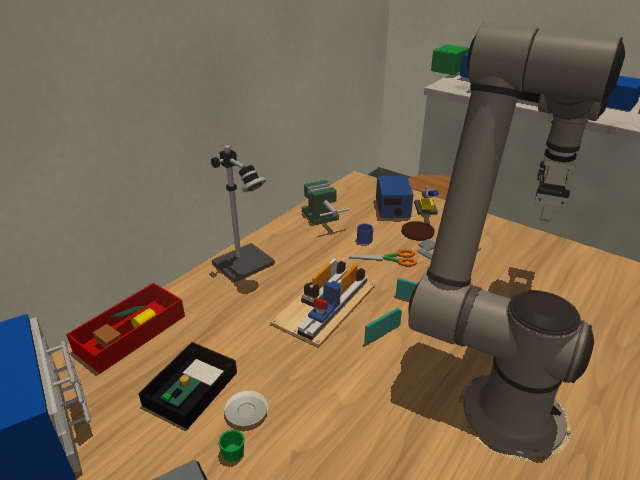

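View pics/top0.png

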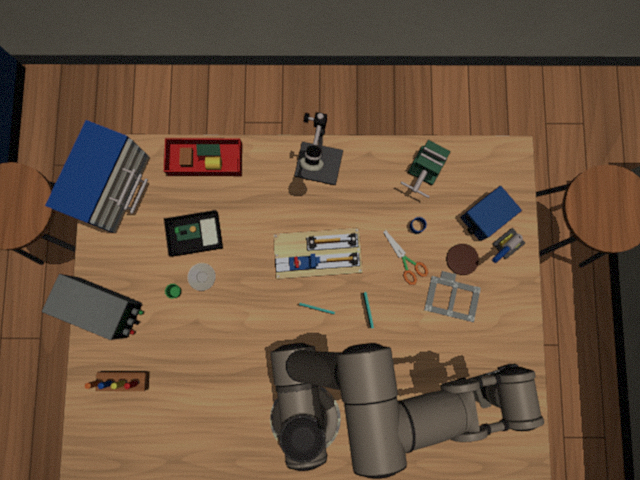

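Run:
```python
import cv2
a=cv2.imread("pics/top0.png"); b=cv2.imread("pics/side0.png")
cv2.imwrite("pics/topz.png",cv2.resize(a[220:290,265:370],None,fx=7,fy=7,interpolation=cv2.INTER_CUBIC))
cv2.imwrite("pics/sidez.png",cv2.resize(b[245:350,265:385],None,fx=5.5,fy=5.5,interpolation=cv2.INTER_CUBIC))
cv2.imwrite("pics/topcam.png",cv2.resize(a[105:205,270:360],None,fx=6,fy=6,interpolation=cv2.INTER_CUBIC))
cv2.imwrite("pics/sidecam.png",cv2.resize(b[140:290,200:290],None,fx=4,fy=4,interpolation=cv2.INTER_CUBIC))
```

```text
(no output)
```

View pics/topz.png

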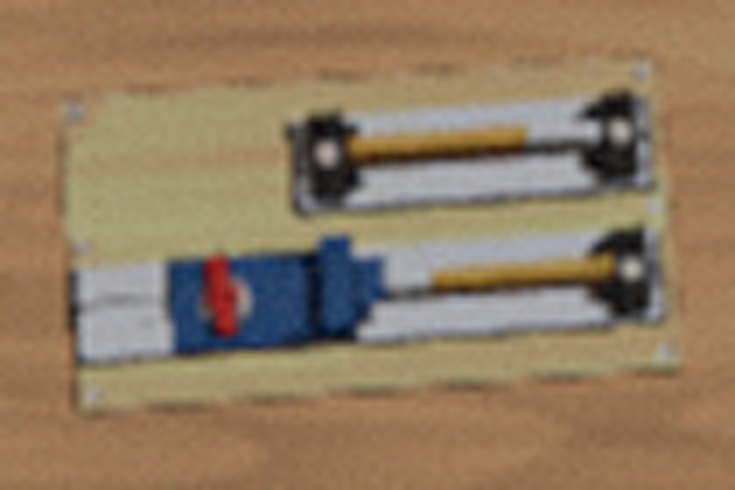

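View pics/sidez.png

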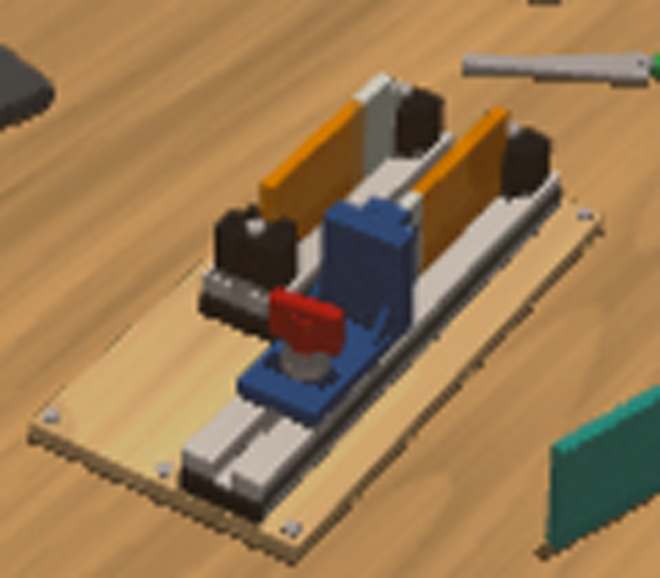

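View pics/topcam.png

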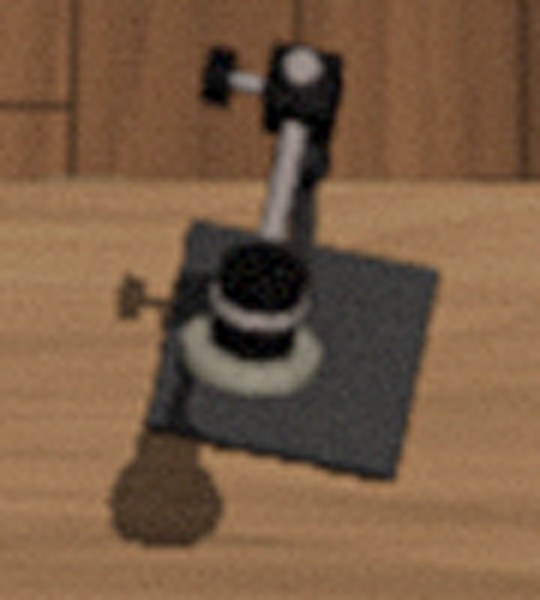

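View pics/sidecam.png

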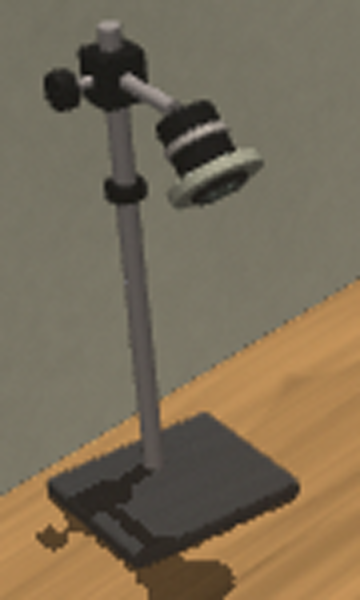

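```bash
cat > h.py <<'E'
import numpy as np, cv2
from plant import bot
C={n:bot.calibration(n) for n in("side","top")}
def ray(n,p):
    c=C[n];T=c["cam_to_world"]
    d=T[:3,:3]@np.array([(p[0]-c["cx"])/c["fx"],(p[1]-c["cy"])/c["fy"],1.]);return T[:3,3],d/np.linalg.norm(d)
def onz(n,p,z):
    o,d=ray(n,p);return o+d*(z-o[2])/d[2]
def tri(p,q):
    o1,d1=ray("side",p);o2,d2=ray("top",q)
    A=np.stack([d1,-d2],1);s=np.linalg.lstsq(A,o2-o1,rcond=None)[0]
    a=o1+d1*s[0];b=o2+d2*s[1];return (a+b)/2,np.linalg.norm(a-b)
def proj(n,P):
    T=C[n]["cam_to_world"];q=T[:3,:3].T@(np.array(P)-T[:3,3]);return np.array([C[n]["fx"]*q[0]/q[2]+C[n]["cx"],C[n]["fy"]*q[1]/q[2]+C[n]["cy"]])
E
python3 - <<'E'
from h import *
np.set_printoptions(precision=1,suppress=True)
a=cv2.imread("pics/top0.png"); b=cv2.imread("pics/side0.png")
off=np.array([265,220]);s=7
def tz(u,v): return (np.array([u,v])+.5)/7-.5+off
def sz(u,v): return (np.array([u,v])+.5)/5.5-.5+np.array([265,245])
print("board corners top")
P=[]
J=[(110,200),(110,-95),(-45,-95),(-45,200)]
for uv in[(63,97),(650,58),(681,368),(80,411)]:
    p=onz("top",tz(*uv),12);P.append(p[:2]);print(p)
P=np.array(P);print([np.linalg.norm(P[i]-P[(i+1)%4]) for i in range(4)])
print("board side")
J2=[(110,200),(-45,-95),(-45,200)];Q=[]
for uv in[(28,430),(605,222),(295,555)]:
    p=onz("side",sz(*uv),12);Q.append(p[:2]);print(p)
def fit(J,P):
    J=np.array(J,float);P=np.array(P);jm=J.mean(0);pm=P.mean(0)
    H=(J-jm).T@(P-pm);th=np.arctan2(H[0,1]-H[1,0],H[0,0]+H[1,1])
    R=np.array([[np.cos(th),-np.sin(th)],[np.sin(th),np.cos(th)]]);t=pm-R@jm
    print("fit",t,np.degrees(th),"res",(P-(J@R.T+t)).ravel())
fit(J,P);fit(J2,Q)
# masks
for n,im in(("top",a),("side",b)):
    h=cv2.cvtColor(im,cv2.COLOR_BGR2HSV)
    x0,y0,x1,y1=(265,220,370,290) if n=="top" else (265,245,385,350)
    m=np.zeros(h.shape[:2],np.uint8);m[y0:y1,x0:x1]=1
    red=((h[...,0]<6)|(h[...,0]>174))&(h[...,1]>150)&(h[...,2]>70)&(m>0)
    amb=(h[...,0]>8)&(h[...,0]<24)&(h[...,1]>190)&(h[...,2]>90)&(m>0)
    for nm,k in(("red",red),("amb",amb)):
        N,l,st,ce=cv2.connectedComponentsWithStats(k.astype(np.uint8))
        for i in range(1,N):
            if st[i,4]>8: 
                cnt=np.argwhere(l==i)[:,::-1].astype(np.float32)
                print(n,nm,st[i],ce[i],cv2.minAreaRect(cnt),onz(n,ce[i],83.5))
E
```

```text
board corners top
[613.7 111.5  12. ]
[ 634.8 -176.8   12. ]
[ 482.2 -191.3   12. ]
[459.4 100.4  12. ]
[np.float64(289.093287510195), np.float64(153.36104172367342), np.float64(292.5911743869358), np.float64(154.69971974912568)]
board side
[608.4 121.9  12. ]
[ 476.7 -181.2   12. ]
[456.3 110.1  12. ]
fit [519.2 -93.9] 4.4115512711015645 res [ 0.3 -2.5 -1.3  3.3  0.5  0.8  0.5 -1.6]
fit [514.6 -85. ] 4.182995135430385 res [-1.3 -0.6  0.1  1.8  1.2 -1.2]
top red [295 257   4  11  28] [296.2 262.1] ((296.5, 262.0), (10.0, 3.0), 90.0) [507.6  29.3  83.5]
side red [314 297  13  12 122] [320. 303.] ((320.0, 302.5), (11.0, 12.0), 90.0) [500.5  45.2  83.5]
side amb [312 264  18  24 231] [321.2 276.4] ((322.7500305175781, 275.7500305175781), (12.020814895629883, 25.45584487915039), 45.0) [565.9 -45.2  83.5]
side amb [340 264  17  30 236] [348.6 277.8] ((348.5000305175781, 278.5000305175781), (11.31370735168457, 29.698484420776367), 45.0) [503.3 -85.3  83.5]
```

Run:
```python
from h import *
np.set_printoptions(precision=1,suppress=True)
def tz(u,v): return (np.array([u,v])+.5)/7-.5+np.array([265,220])
def sz(u,v): return (np.array([u,v])+.5)/5.5-.5+np.array([265,245])
# name, side zoom px, top zoom px, expected z
for nm,s,t,z in [("wing top far(+x)",(277,290),(214,257),83.5),("wing near(-x)",(342,315),(227,334),83.5),
 ("clampplate top amber near stop",(503,110),(612,266),83.5),("amber/frost clamp",(418,192),(433,280),83.5),
 ("wait amber/frost",(358,100),(525,134),83.5),("wait amber at stop(+y)",(266,186),(347,150),83.5),
 ("keeper top corner +x",(330,207),(322,238),94.5),("keeper -x",(408,237),(332,340),94.5),
 ("chan end -x(-y stop)",(560,185),(662,316),34.5),("board +x+y",(28,430),(63,97),12),("board -x-y",(605,222),(681,368),12),("board -x+y",(295,555),(80,411),12)]:
    p,g=tri(sz(*s),tz(*t));print(nm,p,"gap %.1f"%g,z,"| side",onz("side",sz(*s),z)[:2],"top",onz("top",tz(*t),z)[:2])
for n in C: print(n,proj(n,[0,0,0]),proj(n,bot.get_obs()["tool_pos"]))
```

```text
wing top far(+x) [526.8  32.9  80.9] gap 0.5 83.5 | side [524.5  35.3] top [526.7  32.9]
wing near(-x) [491.6  27.   79.5] gap 1.7 83.5 | side [489.5  31.2] top [490.5  26.4]
clampplate top amber near stop [ 524.5 -153.5   79.1] gap 1.1 83.5 | side [ 521.7 -148.1] top [ 523.5 -153.5]
amber/frost clamp [517.4 -69.3  80.7] gap 1.6 83.5 | side [516.1 -66. ] top [516.4 -69.7]
wait amber/frost [ 586.6 -112.4   81.6] gap 1.3 83.5 | side [ 585.7 -110. ] top [ 585.8 -112.7]
wait amber at stop(+y) [579.4 -28.2  80.4] gap 2.9 83.5 | side [578.2 -24.4] top [577.7 -29. ]
keeper top corner +x [534.2 -18.   95.3] gap 0.6 94.5 | side [534.5 -18.9] top [534.6 -17.8]
keeper -x [488.3 -21.9  96.3] gap 3.6 94.5 | side [491.2 -23. ] top [486.9 -22.8]
chan end -x(-y stop) [ 506.1 -181.5   22.5] gap 0.7 34.5 | side [ 497.6 -168.2] top [ 505.2 -180.5]
board +x+y [616.2 112.9   1.1] gap 1.6 12 | side [608.4 121.9] top [613.7 111.5]
board -x-y [ 483.  -192.     2.3] gap 0.0 12 | side [ 476.7 -181.2] top [ 482.2 -191.3]
board -x+y [461.2 101.9   2.4] gap 2.4 12 | side [456.3 110.1] top [459.4 100.4]
side [513.3 411.8] [546.1 204.7]
top [304.3 417.9] [478.  382.3]
```

Run:
```python
from h import *
b=cv2.imread("pics/side0.png")
p=proj("side",bot.get_obs()["tool_pos"]).round().astype(int);print(p)
x0=int(p[0])-60;y0=int(p[1])-80
z=cv2.resize(b[y0:y0+120,x0:x0+130],None,fx=5,fy=5,interpolation=cv2.INTER_CUBIC)
q=((proj("side",bot.get_obs()["tool_pos"])-[x0,y0]+.5)*5).astype(int)
cv2.circle(z,tuple(int(v) for v in q),4,(0,0,255),-1)
cv2.imwrite("pics/tcp.png",z)
```

```text
[546 205]
```

View pics/tcp.png

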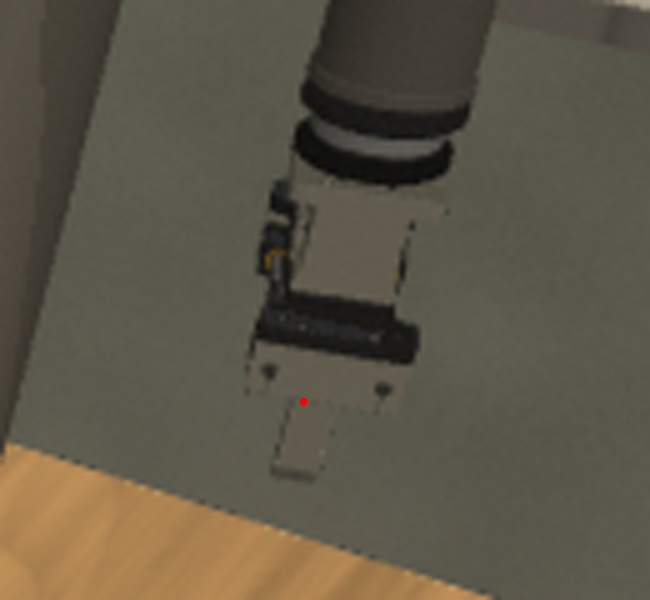

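Run:
```python
from h import *
a=cv2.imread("pics/top0.png"); b=cv2.imread("pics/side0.png")
cv2.imwrite("pics/ringt.png",cv2.resize(a[135:185,290:345],None,fx=12,fy=12,interpolation=cv2.INTER_CUBIC))
cv2.imwrite("pics/rings.png",cv2.resize(b[155:200,225:275],None,fx=12,fy=12,interpolation=cv2.INTER_CUBIC))
cv2.imwrite("pics/bases.png",cv2.resize(b[235:290,205:285],None,fx=9,fy=9,interpolation=cv2.INTER_CUBIC))
```

```text
(no output)
```

View pics/ringt.png

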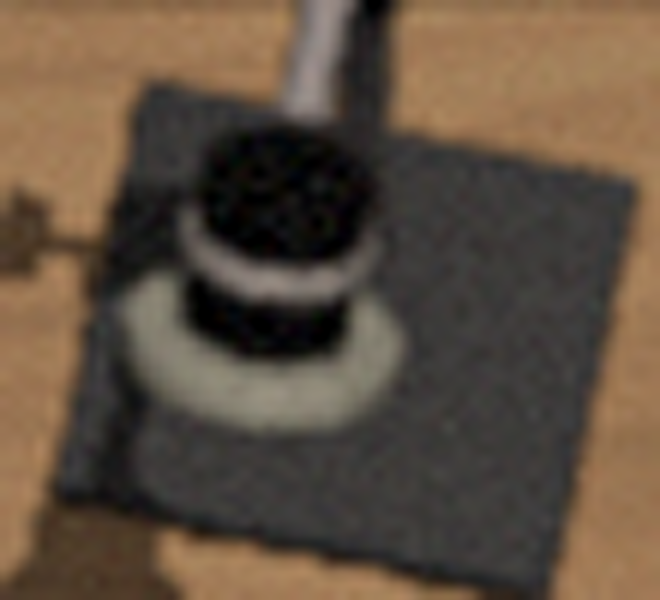

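View pics/rings.png

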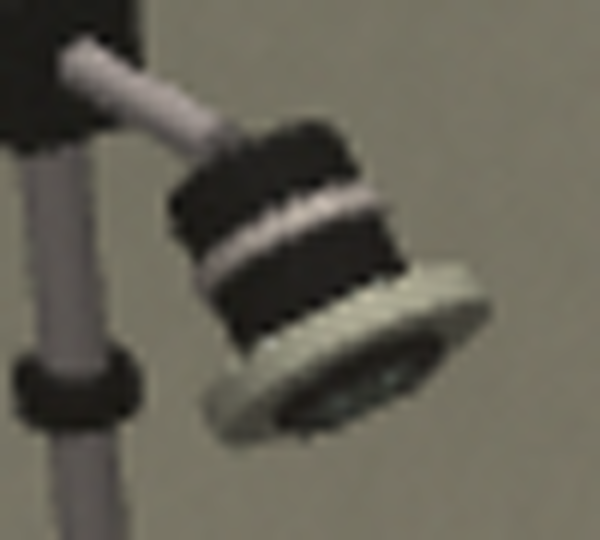

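View pics/bases.png

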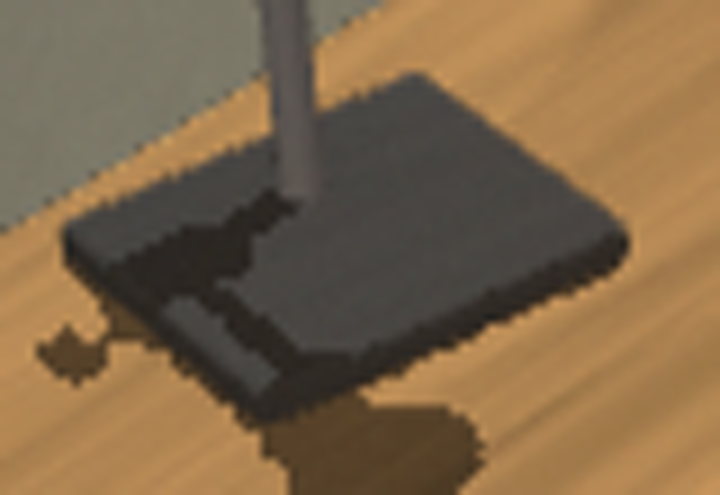

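Run:
```python
from h import *
np.set_printoptions(precision=1,suppress=True)
def z(u,v,s,o): return (np.array([u,v])+.5)/s-.5+np.array(o)
T=lambda u,v:z(u,v,12,(290,135))
S=lambda u,v:z(u,v,9,(205,235))
R=lambda u,v:z(u,v,12,(225,155))
print("lens",tri(R(362,378),T(258,356)), onz("side",R(362,378),300),onz("top",T(258,356),300))
prs=[("far +y",(65,235),(140,80)),("far -y",(418,72),(637,185)),("near -y",(628,228),(545,592)),("near+y",(265,395),(57,497))]
P=[];Q=[]
for n,s,t in prs:
    p,g=tri(S(*s),T(*t));print(n,p,"%.1f"%g,onz("side",S(*s),14)[:2],onz("top",T(*t),14)[:2]);P.append(onz("side",S(*s),14)[:2]);Q.append(onz("top",T(*t),14)[:2])
for P in(np.array(P),np.array(Q)):
    print([np.linalg.norm(P[i]-P[(i+1)%4]) for i in range(4)])
    x=(P[0]+P[1]-P[2]-P[3]);phi=np.arctan2(x[1],x[0]);y=P[0]+P[3]-P[1]-P[2];ph2=np.arctan2(-y[0],y[1])
    print(np.degrees([phi,ph2]), P.mean(0)-100*np.array([np.cos((phi+ph2)/2),np.sin((phi+ph2)/2)]))
```

```text
lens (array([771.5, -21.2, 304.3]), np.float64(1.645135793193174)) [776.6 -27.2 300. ] [773.5 -20.6 300. ]
far +y [943.7  19.4   9.1] 2.0 [937.   23.4] [942.8  19.9]
far -y [ 913.1 -125.5   11.9] 1.8 [ 911.7 -123. ] [ 911.6 -125.9]
near -y [789.9 -99.3  11.3] 0.1 [787.2 -96.6] [789.3 -99.2]
near+y [818.4  43.6  12.6] 2.7 [818.3  45.4] [816.8  42.7]
[np.float64(148.57288243009762), np.float64(127.23842585781577), np.float64(145.29603125654646), np.float64(120.71268146353835)]
[-11.2 -11.1] [765.4 -18.4]
[np.float64(149.07455994872376), np.float64(125.2554522362959), np.float64(144.51791911431593), np.float64(128.01939035363617)]
[-11.3 -11.5] [767.1 -20.9]
```

Run:
```python
from h import *
from scipy.spatial.transform import Rotation as Ro
np.set_printoptions(precision=3,suppress=True)
o=bot.get_obs();q=o["joint_positions"]
Rt=Ro.from_euler('xyz',o["tcp_rot"])
def fk(q): return Ro.from_euler('ZYZYZ',[q[0],q[1]+q[2],q[3],q[4],q[5]])
print((fk(q).inv()*Rt).as_euler('zyx',degrees=True))
Cc=Ro.from_euler('z',np.round((fk(q).inv()*Rt).as_euler('zyx')[0]/(np.pi/2))*np.pi/2)
phi=np.radians(-11.3);x=np.array([np.cos(phi),np.sin(phi),0]);k=np.array([0,0,1])
py=(x+k)/2**.5;pz=(-x+k)/2**.5;px=np.cross(py,pz)
Rf=Ro.from_matrix(np.stack([np.cross(-py,-pz),-py,-pz],1))
psi=np.radians(4.5)
Rg=Ro.from_euler('zx'[::-1],[np.pi,psi+np.pi/2]);print(Rg.as_matrix())
lift=(Rf*Rg.inv()).as_rotvec(degrees=True);print("world rotvec grasp->final",lift)
for nm,R in(("grasp",Rg),("final",Rf)):
  for q1 in(-.1,0,.1,.2):
    for s in(1.6,2.0,2.4):
      W=Ro.from_euler('ZY',[q1,s]).inv()*R*Cc.inv()
      a=W.as_euler('ZYZ');print(nm,q1,s,a,"alt",a[0]+np.pi,-a[1],a[2]+np.pi)
```

```text
Traceback (most recent call last):
  File "scipy/spatial/transform/_rotation.pyx", line 1413, in scipy.spatial.transform._rotation.Rotation.from_euler
ValueError: Expected axis specification to be a non-empty string of upto 3 characters, got ZYZYZ
```

Run:
```python
from h import *
from scipy.spatial.transform import Rotation as Ro
np.set_printoptions(precision=3,suppress=True)
o=bot.get_obs();q=o["joint_positions"]
Rt=Ro.from_euler('xyz',o["tcp_rot"])
def fk(q): return Ro.from_euler('ZYZ',[q[0],q[1]+q[2],q[3]])*Ro.from_euler('YZ',[q[4],q[5]])
e=(fk(q).inv()*Rt).as_euler('zyx');print(np.degrees(e))
Cc=Ro.from_euler('z',np.round(e[0]/(np.pi/2))*np.pi/2)
phi=np.radians(-11.3);x=np.array([np.cos(phi),np.sin(phi),0]);k=np.array([0,0,1])
py=(x+k)/2**.5;pz=(-x+k)/2**.5
Rf=Ro.from_matrix(np.stack([np.cross(-py,-pz),-py,-pz],1))
psi=np.radians(4.5)
Rg=Ro.from_euler('xyz',[np.pi,0,psi+np.pi/2])
print("rotvec grasp->final",(Rf*Rg.inv()).as_rotvec(degrees=True))
for nm,R in(("grasp",Rg),("final",Rf)):
  for q1 in(-.1,.1,.2):
    for s in(1.6,2.0):
      W=Ro.from_euler('ZY',[q1,s]).inv()*R*Cc.inv()
      a=W.as_euler('ZYZ');print(nm,q1,s,a)
```

```text
[90. -0. -0.]
rotvec grasp->final [-63.704   3.785 152.603]
grasp -0.1 1.6 [ 0.     1.542 -0.179]
grasp -0.1 2.0 [-0.     1.142 -0.179]
grasp 0.1 1.6 [-0.     1.542  0.021]
grasp 0.1 2.0 [-0.     1.142  0.021]
grasp 0.2 1.6 [0.    1.542 0.121]
grasp 0.2 2.0 [-0.     1.142  0.121]
final -0.1 1.6 [-0.1    0.761 -3.   ]
final -0.1 2.0 [-0.194  0.365 -2.892]
final 0.1 1.6 [-0.293  0.8   -2.721]
final 0.1 2.0 [-0.52   0.43  -2.448]
final 0.2 1.6 [-0.379  0.833 -2.592]
final 0.2 2.0 [-0.635  0.48  -2.275]
```

```bash
python3 -m inch '[36.2,53.5,0,0,0,-11.8,-0.2, 36.2,53.5,0,0,0,-11.8,-0.2, 36.2,53.5,0,0,0,-11.8,-0.2, 36.2,53.5,0,0,0,-11.8,-0.2, 36.2,53.5,0,0,0,-11.8,-0.2]'
```

```text
time: 0.6
tool_pos: [287.6, -295.0, 245.1]
tcp_rot: [-3.14, -0.0, 0.077]
contact_force: [0.3, -0.7, 0.7]
grip_width: 56.6
```

```bash
python3 -m inch '[22.1,32.6,0,0,0,0,-0.2, 22.1,32.6,0,0,0,0,-0.2, 22.1,32.6,0,0,0,0,-0.2, 22.1,32.6,0,0,0,0,-0.2, 22.1,32.6,0,0,0,0,-0.2]'
```

```text
time: 1.1
tool_pos: [427.7, -87.7, 245.1]
tcp_rot: [-3.14, -0.0, 0.077]
contact_force: [0.6, -1.6, -0.6]
grip_width: 36.8
```

```bash
python3 -m inch '[9,13,0,0,0,0,-0.2, 9,13,0,0,0,0,-0.2, 9,13,0,0,0,0,-0.2, 9,13,-5,0,0,0,-0.2, 9,13,-10,0,0,0,-0.2]'
```

```text
time: 1.6
tool_pos: [519.3, 44.4, 145.6]
tcp_rot: [-3.14, -0.004, 0.081]
contact_force: [0.9, -0.4, -0.7]
grip_width: 36.5
```

```bash
python3 -m inch '[-1,-1.3,0,0,0,0,-0.2, -1,-1.3,0,0,0,0,-0.2, -1,-1.3,0,0,0,0,-0.2, -1,-1.3,-2,0,0,0,-0.2, -1,-1.3,-2,0,0,0,-0.2]'
python3 - <<'E'
from h import *
b=bot.capture("side")[:,:,::-1];a=bot.capture("top")[:,:,::-1]
cv2.imwrite("pics/s1.png",cv2.resize(b[225:345,255:385],None,fx=5,fy=5,interpolation=cv2.INTER_CUBIC))
cv2.imwrite("pics/t1.png",cv2.resize(a[200:310,240:380],None,fx=5,fy=5,interpolation=cv2.INTER_CUBIC))
E
```

```text
time: 2.1
tool_pos: [509.6, 30.9, 126.7]
tcp_rot: [-3.141, -0.006, 0.08]
contact_force: [-0.5, 0.1, 0.2]
grip_width: 36.7
```

View pics/s1.png

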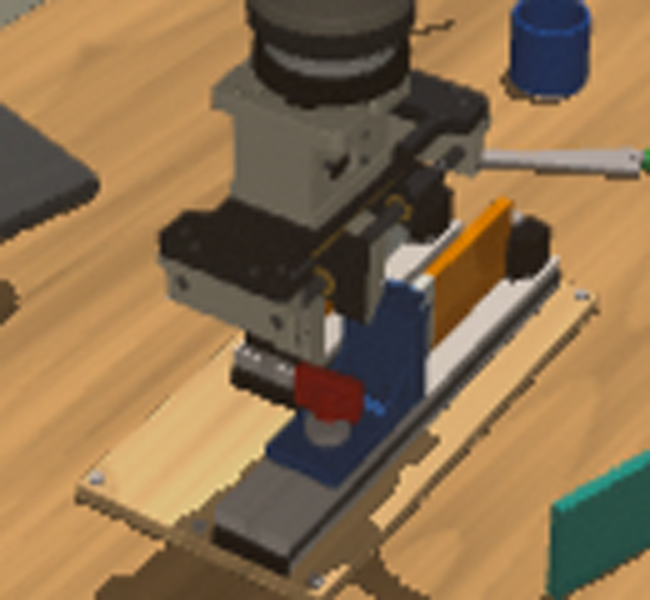

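View pics/t1.png

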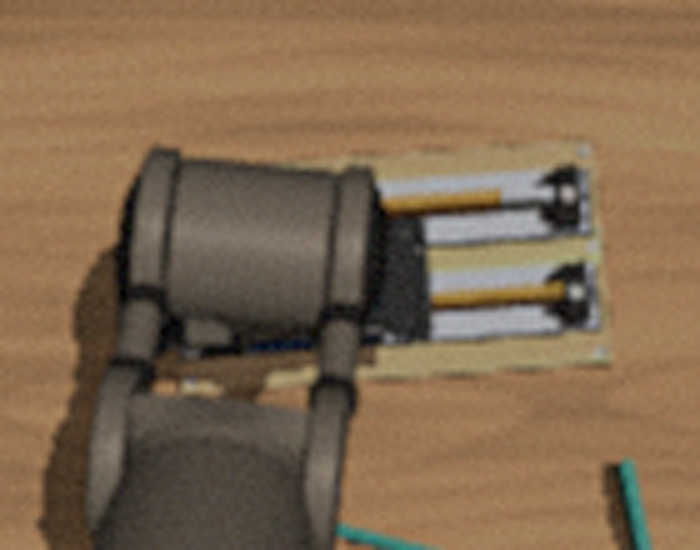

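```bash
python3 -m inch '[0,0,-2,0,0.3,0,-0.2, 0,0,-3.5,0,0.3,0,-0.2, 0,0,-4.5,0,0.3,0,-0.2, 0,0,-5.1,0,0.3,0,-0.2, 0,0,-5.1,0,0.3,0,-0.2]'
python3 - <<'E'
from h import *
b=bot.capture("side")[:,:,::-1]
cv2.imwrite("pics/s2.png",cv2.resize(b[255:345,275:375],None,fx=6,fy=6,interpolation=cv2.INTER_CUBIC))
E
```

```text
time: 2.7
tool_pos: [510.3, 31.0, 76.6]
tcp_rot: [-3.14, -0.002, 0.08]
contact_force: [0.1, -0.4, -0.1]
grip_width: 36.9
```

View pics/s2.png

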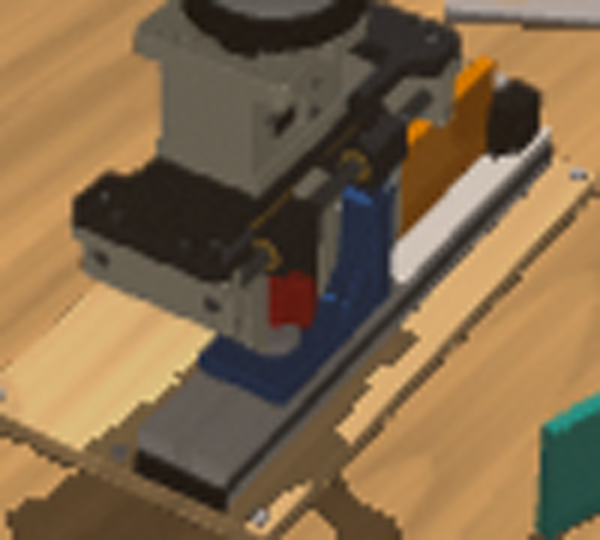

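```bash
python3 -m inch '[-0.1,0,0,0,0,0,-0.5, -0.1,0,0,0,0,0,-1, -0.1,0,0,0,0,0,-1, -0.1,0,0,0,0,0,-1, -0.1,0,0,0,0,0,-1]'
```

```text
time: 3.25
tool_pos: [509.8, 31.0, 77.2]
tcp_rot: [-3.141, -0.003, 0.08]
contact_force: [0.2, 0.3, 1.9]
grip_width: 9.7
```

```bash
python3 -m inch '[0,0,0,0,0,8,-1, 0,0,0,0,0,16,-1, 0,0,0,0,0,24,-1, 0,0,0,0,0,32,-1, 0,0,0,0,0,38,-1]'
```

```text
time: 3.75
tool_pos: [510.0, 30.6, 77.3]
tcp_rot: [-3.141, -0.003, 0.748]
contact_force: [0.9, -1.5, -0.3]
grip_width: 10.3
```

```bash
python3 -m inch '[0,0,0,0,0,8,-1, 0,0,0,0,0,16,-1, 0,0,0,0,0,24,-1, 0,0,0,0,0,32,-1, 0,0,0,0,0,38,-1]'
```

```text
time: 4.25
tool_pos: [510.4, 30.4, 77.3]
tcp_rot: [3.141, -0.003, 1.417]
contact_force: [0.9, -0.9, -1.8]
grip_width: 9.6
```

```bash
python3 -m inch '[-0.05,0.7,0,0,0,0,-1, -0.12,1.5,0,0,0,0,-1, -0.18,2.3,0,0,0,0,-1, -0.25,3.2,0,0,0,0,-1, -0.25,3.2,0,0,0,0,-1]'
```

```text
time: 4.75
tool_pos: [507.7, 64.1, 77.3]
tcp_rot: [3.141, -0.004, 1.417]
contact_force: [1.3, 2.4, -0.7]
grip_width: 9.7
```

Release partially and rise, then look.

```bash
python3 -m inch '[0,0,0,0,0,0,-0.3, 0,0,0,0,0,0,-0.3, 0,0,0,0,0,0,-0.3, 0,0,3,0,0,0,-0.3, 0,0,8,0,0,0,-0.3]'
python3 -m inch '[1,-10,3,0,0,0,-0.2, 2,-20,3,0,0,0,-0.2, 2,-20,3,0,0,0,-0.2, 2,-20,3,0,0,0,-0.2, 2,-20,3,0,0,0,-0.2]'
python3 - <<'E'
from h import *
b=bot.capture("side")[:,:,::-1];a=bot.capture("top")[:,:,::-1]
cv2.imwrite("pics/s3.png",cv2.resize(b[225:345,255:385],None,fx=6,fy=5,interpolation=cv2.INTER_CUBIC))
cv2.imwrite("pics/t3.png",cv2.resize(a[200:310,240:380],None,fx=5,fy=5,interpolation=cv2.INTER_CUBIC))
E
```

```text
time: 5.25
tool_pos: [505.7, 63.9, 155.5]
tcp_rot: [-3.134, -0.003, 1.416]
contact_force: [0.5, -0.3, 0.7]
grip_width: 32.0
time: 5.75
tool_pos: [526.1, -141.9, 186.1]
tcp_rot: [-3.137, -0.001, 1.41]
contact_force: [0.4, 0.8, 0.1]
grip_width: 36.7
```

View pics/s3.png

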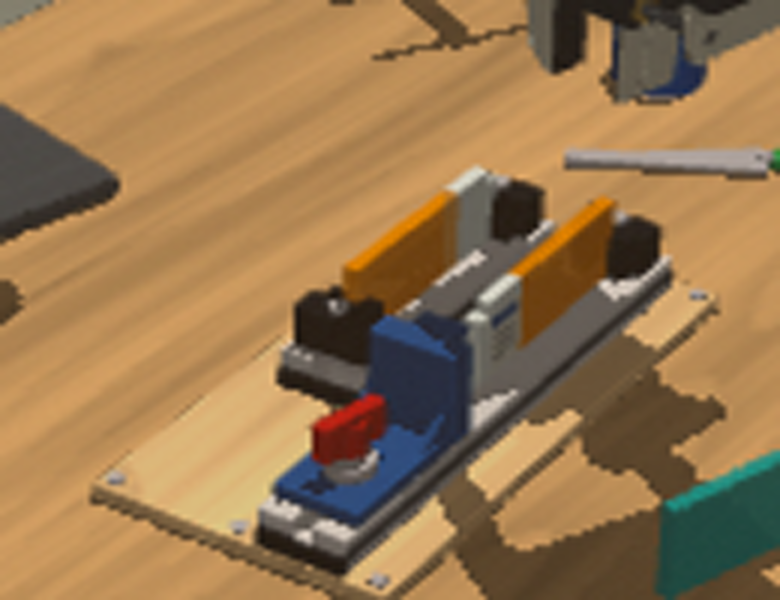

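View pics/t3.png

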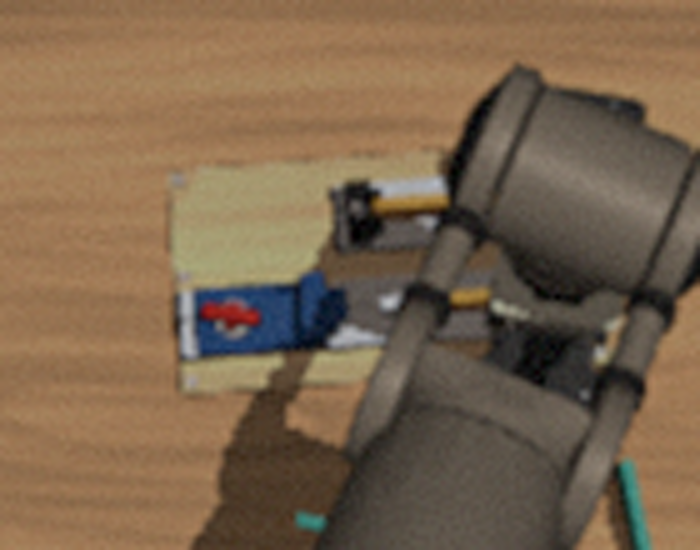

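```bash
python3 -m inch '[-0.4,2.1,0,0,0,7,-0.2, -0.4,2.1,0,0,0,13.7,-0.2, -0.4,2.1,-2,0,0,13.7,-0.2, -0.4,2.1,-5,0,0,13.7,-0.2, -0.4,2.1,-7,0,0,13.7,-0.2]'
python3 - <<'E'
from h import *
b=bot.capture("side")[:,:,::-1]
cv2.imwrite("pics/s4.png",cv2.resize(b[215:335,265:395],None,fx=6,fy=5,interpolation=cv2.INTER_CUBIC))
E
```

```text
time: 6.35
tool_pos: [520.4, -114.1, 113.7]
tcp_rot: [-3.132, -0.005, 1.654]
contact_force: [-0.1, -0.3, -0.8]
grip_width: 36.7
```

View pics/s4.png

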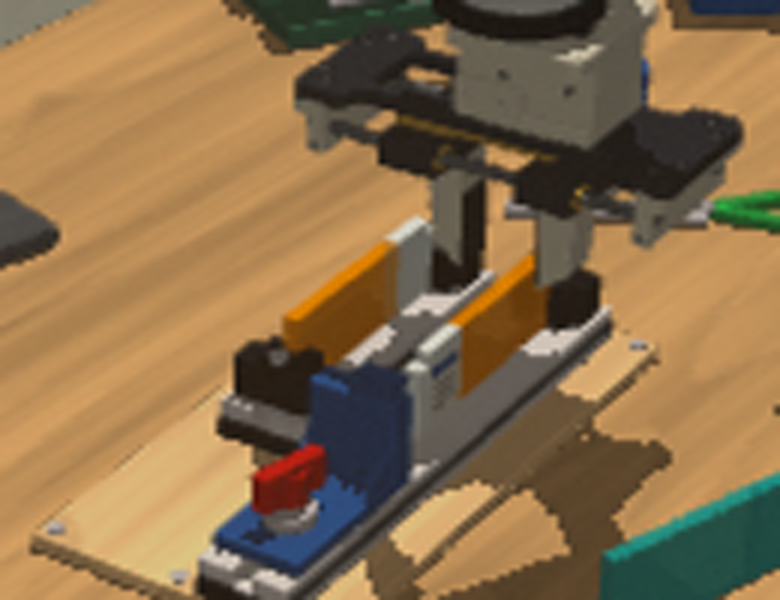

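```bash
python3 -m inch '[0.15,-0.7,0,0,-0.5,0,-0.2, 0.15,-0.7,-1,0,-0.5,0,-0.2, 0.15,-0.7,-3,0,-0.5,0,-0.2, 0.15,-0.7,-5.2,0,-0.5,0,-0.2, 0.15,-0.7,-5.2,0,-0.5,0,-0.2]'
```

```text
time: 6.9
tool_pos: [519.1, -119.9, 57.1]
tcp_rot: [-3.133, -0.008, 1.654]
contact_force: [-0.7, 0.4, -0.3]
grip_width: 37.0
```

```bash
python3 -m inch '[0.2,0,0.4,0,-0.5,0.4,-0.2, 0.2,0,0.4,0,-0.5,0.4,-0.2, 0.2,0,0.4,0,-0.5,0.4,-0.6, 0.2,0,0.4,0,-0.5,0.4,-0.6, 0.2,0,0.4,0,-0.5,0.4,-0.6]'
```

```text
time: 7.4
tool_pos: [521.3, -120.1, 61.6]
tcp_rot: [3.141, -0.007, 1.661]
contact_force: [-0.7, 0.7, -1.0]
grip_width: 19.6
```

```bash
python3 -m inch '[0,0,0,0,0,-0.5,-1, 0,0,0,0,0,-0.5,-1, 0,0,0,0,0,-0.5,-1, 0,0,0,0,0,-0.5,-1, 0,0,0,0,0,-0.5,-1]'
python3 - <<'E'
from h import *
b=bot.capture("side")[:,:,::-1]
cv2.imwrite("pics/s5.png",cv2.resize(b[215:335,265:395],None,fx=6,fy=5,interpolation=cv2.INTER_CUBIC))
E
```

```text
time: 7.9
tool_pos: [521.6, -120.1, 61.7]
tcp_rot: [3.14, -0.007, 1.652]
contact_force: [1.0, -0.5, 0.8]
grip_width: 7.8
```

View pics/s5.png

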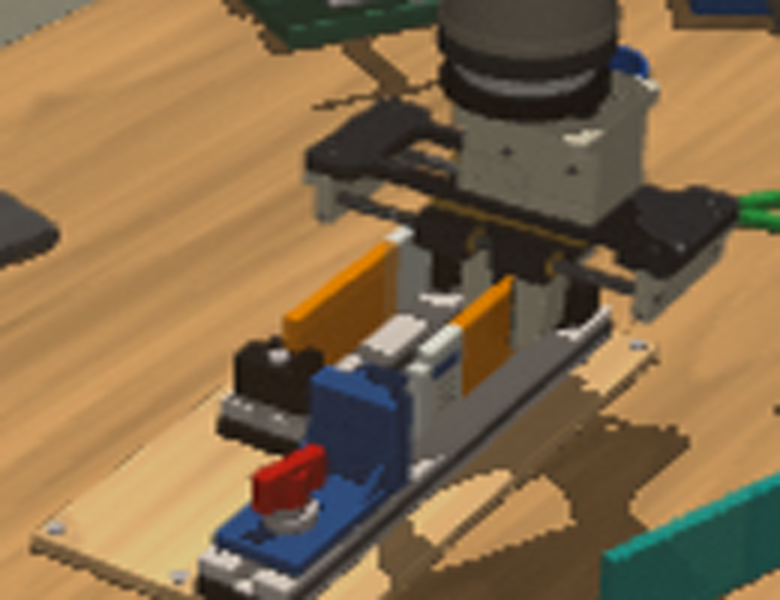

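```bash
python3 -m inch '[0,0,1,0,0,0,-1, 0,0,2.5,0,0,0,-1, 0,0,4.5,0,0,0,-1, 0,0,7,0,0,0,-1, 0,0,10,0,0,0,-1]'
```

```text
time: 8.45
tool_pos: [520.4, -119.8, 162.3]
tcp_rot: [-3.14, -0.008, 1.652]
contact_force: [-0.4, -0.4, -1.2]
grip_width: 7.7
```

```bash
python3 -m inch '[0,0,5,0,0,0,-1, 0,4,9,0,0,8,-1, 0,9,12,0,0,16,-1, 0,14,12,0,0,24,-1, 0,18,12,0,0,32,-1]'
python3 -m inch '[0,0,0,0,0,8,-1, 0,0,0,0,0,16,-1, 0,0,0,0,0,24,-1, 0,0,0,0,0,32,-1, 0,0,0,0,0,40,-1]'
python3 -m inch '[0,0,0,0,0,8,-1, 0,0,0,0,0,16,-1, 0,0,0,0,0,24,-1, 0,0,0,0,0,32,-1, 0,0,0,0,0,40,-1]'
```

```text
time: 8.95
tool_pos: [520.1, 58.4, 284.2]
tcp_rot: [3.142, -0.006, 2.215]
contact_force: [-0.7, 0.2, -0.7]
grip_width: 8.0
time: 9.45
tool_pos: [519.3, 58.4, 284.4]
tcp_rot: [-3.141, -0.007, 2.92]
contact_force: [-0.9, 0.9, -0.5]
grip_width: 7.6
time: 9.95
tool_pos: [518.6, 58.3, 284.6]
tcp_rot: [-3.142, -0.009, -2.66]
contact_force: [-0.0, -0.2, 0.2]
grip_width: 7.6
```

```bash
python3 -m inch '[0,0,0,0,0,8,-1, 0,0,0,0,0,16,-1, 0,0,0,0,0,24,-1, 0,0,0,0,0,32,-1, 0,0,0,0,0,40,-1]'
python3 -m inch '[0,0,0,0,0,8,-1, 0,0,0,0,0,11.1,-1, 0,0,0,0,0,11.1,-1, 0,0,0,0,0,11.1,-1, 0,0,0,0,0,11.1,-1]'
python3 - <<'E'
from h import *
o=bot.get_obs();print(o["joint_positions"],o["tcp_rot"])
b=bot.capture("side")[:,:,::-1]
cv2.imwrite("pics/s6.png",b)
E
```

```text
time: 10.45
tool_pos: [517.8, 58.2, 284.8]
tcp_rot: [3.14, -0.009, -1.956]
contact_force: [0.9, -0.2, -1.5]
grip_width: 7.6
time: 10.95
tool_pos: [517.6, 58.2, 284.8]
tcp_rot: [3.14, -0.009, -1.763]
contact_force: [0.2, -0.5, -0.3]
grip_width: 8.0
[-0.02994373  0.30858251  1.46248905 -0.00930146  1.37354091 -2.97726626] [ 3.14009643 -0.00948812 -1.76322268]
```

View pics/s6.png

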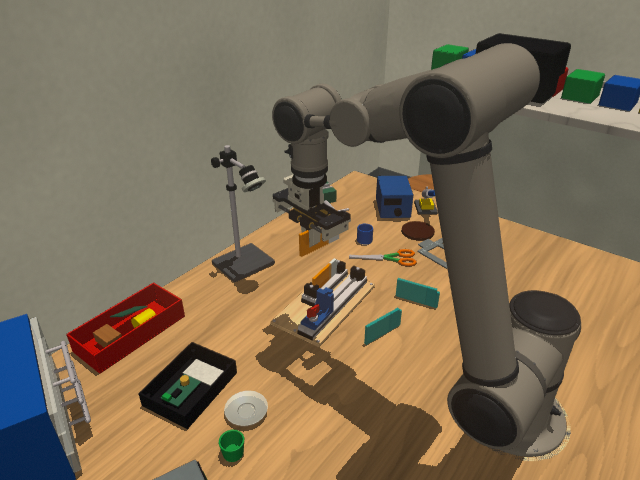

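```bash
python3 -m inch '[1,0,0,-1.6,-8,0,-1, 2,0,0,-3.2,-16,0,-1, 3,0,0,-4.8,-24,0,-1, 4,0,0,-6.3,-31.8,0,-1, 5,0,0,-7.9,-39.5,0,-1]'
```

```text
time: 11.5
tool_pos: [567.6, 58.7, 285.9]
tcp_rot: [-2.434, -0.008, -1.769]
contact_force: [0.5, -3.3, 0.0]
grip_width: 7.9
```

```bash
cat > t.py <<'E'
from h import *
from scipy.spatial.transform import Rotation as Ro
np.set_printoptions(precision=2,suppress=True)
phi=np.radians(-11.3);x=np.array([np.cos(phi),np.sin(phi),0]);k=np.array([0,0,1])
py=(x+k)/2**.5;pz=(-x+k)/2**.5;px=np.cross(py,pz)
Rf=Ro.from_matrix(np.stack([np.cross(-py,-pz),-py,-pz],1))
lens=np.array([769.5,-21,302.])
o=bot.get_obs();R=Ro.from_euler('xyz',o["tcp_rot"]);p=o["tool_pos"]
G=np.array([67.3,4,-8.2]) # label from tcp in plate axes
M=R.as_matrix();PX=np.cross(-M[:,1],-M[:,2])
lab=p+G[0]*PX-G[1]*M[:,1]-G[2]*M[:,2]
tcp=lens+150*(-py)-(G[0]*px+G[1]*py+G[2]*pz)
if __name__=="__main__":
    print("rot",(Rf*R.inv()).as_rotvec(degrees=True),"shift cm",(tcp-p)/10,"label now",lab,"target tcp",tcp,"q",o["joint_positions"])
E
python3 t.py
```

```text
rot [-0.4  -4.45  0.1 ] shift cm [10.26  0.87 -8.7 ] label now [562.56  -8.94 282.8 ] target tcp [670.22  67.47 198.9 ] q [ 0.06  0.13  1.91 -0.41  0.45 -2.58]
```

```bash
python3 -m inch '[2.5,0.2,-2.2,-0.4,-4.4,0,-1, 5,0.4,-4.3,-0.4,-4.4,0,-1, 7,0.6,-6,-0.4,-4.4,0,-1, 8.5,0.8,-7.2,-0.4,-4.4,0,-1, 9.3,0.9,-7.9,-0.4,-4.4,0,-1]'
python3 t.py
python3 - <<'E'
from h import *
b=bot.capture("side")[:,:,::-1];a=bot.capture("top")[:,:,::-1]
cv2.imwrite("pics/s7.png",cv2.resize(b[130:290,200:380],None,fx=4,fy=3.7,interpolation=cv2.INTER_CUBIC))
cv2.imwrite("pics/t7.png",cv2.resize(a[100:290,240:400],None,fx=4,fy=3,interpolation=cv2.INTER_CUBIC))
E
```

```text
time: 12.0
tool_pos: [663.5, 74.1, 212.3]
tcp_rot: [-2.368, -0.011, -1.781]
contact_force: [0.5, -0.3, -1.5]
grip_width: 8.1
rot [ 0.5  -0.82  0.77] shift cm [ 0.67 -0.66 -1.34] label now [657.86   6.45 209.99] target tcp [670.22  67.47 198.9 ] q [ 0.09  0.39  1.82 -0.89  0.28 -2.06]
```

View pics/s7.png

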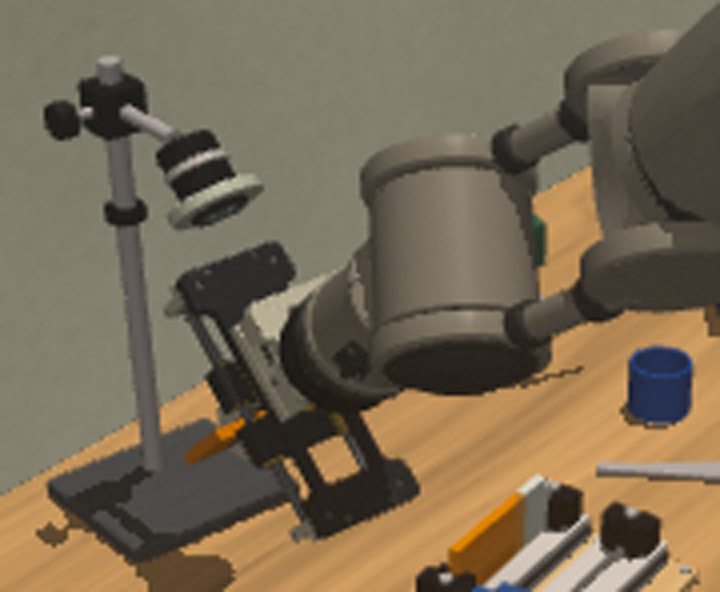

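View pics/t7.png

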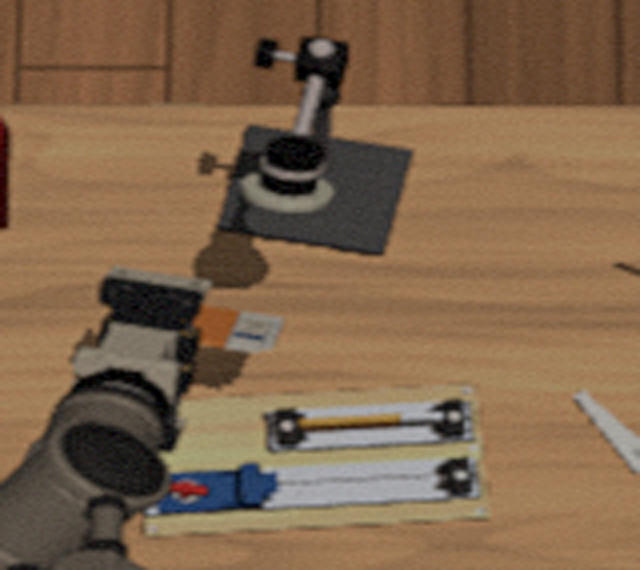

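```bash
cat > kin.py <<'E'
from t import *
from scipy.optimize import least_squares
# data: joints, tool pos
cur=(o["joint_positions"],p)
D=[([-1.43301928,.342629158,1.52492368,0,1.27540749,-.146025527],[146.958,-503.655,244.926]),
([-.02994373,.30858251,1.46248905,-.00930146,1.37354091,-2.97726626],[517.6,58.2,284.8]),
([.06,.13,1.91,-.41,.45,-2.58],[567.6,58.7,285.9]),cur]
def fk(v,q):
    r0,h,L1,a,L2,yo,Lt=v
    A=Ro.from_euler('z',q[0]);B=A*Ro.from_euler('y',q[1]);Cc=B*Ro.from_euler('y',q[2])
    W=Cc*Ro.from_euler('ZYZ',[q[3],q[4],q[5]])
    return A.apply([r0,yo,h])+B.apply([0,0,L1])+Cc.apply([a,0,L2])+W.apply([0,0,Lt]),W*Ro.from_euler('z',np.pi/2)
w=[1,1,.2,1]
s=least_squares(lambda v:np.concatenate([(fk(v,q)[0]-P)*k for (q,P),k in zip(D,w)]+[(v-V0)*.01]),V0:=np.array([0,280,420,0,450,74,300.]))
V=s.x
lo=np.array([-2.53,-.77,.04,-1,.28,-3.11]);hi=np.array([2.53,2.02,2.7,4.14,2.66,3.11])
def ik(P,R,q0,wr=200):
    f=lambda q:np.concatenate([fk(V,q)[0]-P,wr*(fk(V,q)[1]*R.inv()).as_rotvec()])
    return least_squares(f,np.clip(q0,lo+1e-3,hi-1e-3),bounds=(lo,hi))
if __name__=="__main__":
    print(V,[fk(V,q)[0]-P for q,P in D])
    for dist in(150,145,140,135):
        P=lens+dist*(-py)-(G[0]*px+G[1]*py+G[2]*pz)
        r=ik(P,Rf,cur[0]);e=r.fun;print(dist,r.x,"pos err",e[:3],"rot deg",np.degrees(e[3:]/200))
        r=ik(P,Rf,[.1,.3,2.0,2.5,.4,1]);e=r.fun;print("  alt",r.x,"pos err",e[:3],"rot deg",np.degrees(e[3:]/200))
E
python3 kin.py
```

```text
[  1.35 227.64 500.99  45.99 379.8   76.42 299.51] [array([0.01, 0.06, 0.03]), array([0.04, 0.01, 0.04]), array([ 0.68, -0.03, -2.77]), array([-0.  , -0.03,  0.04])]
150 [ 0.09  0.42  1.81 -0.94  0.28 -2.01] pos err [0.46 1.28 1.28] rot deg [-0.98  1.18 -1.19]
  alt [ 0.09  0.44  1.95  4.14  0.28 -0.8 ] pos err [-3.69 -0.13 -7.78] rot deg [-1.81 -7.84 -0.24]
145 [ 0.08  0.42  1.8  -0.9   0.28 -2.05] pos err [0.44 1.11 1.19] rot deg [-0.83  1.1  -1.03]
  alt [ 0.09  0.44  1.94  4.14  0.28 -0.81] pos err [-3.85 -0.14 -8.13] rot deg [-1.88 -8.21 -0.24]
140 [ 0.08  0.42  1.79 -0.87  0.28 -2.09] pos err [0.4  0.94 1.07] rot deg [-0.69  1.   -0.87]
  alt [ 0.09  0.44  1.94  4.14  0.28 -0.81] pos err [-4.01 -0.15 -8.48] rot deg [-1.96 -8.57 -0.24]
135 [ 0.07  0.42  1.78 -0.83  0.28 -2.13] pos err [0.36 0.77 0.93] rot deg [-0.55  0.88 -0.71]
  alt [ 0.09  0.44  1.93  4.14  0.28 -0.81] pos err [-4.17 -0.15 -8.83] rot deg [-2.03 -8.94 -0.24]
```

```bash
python3 -m inch '[0.2,-0.2,-0.4,0,0,0,-1, 0.4,-0.4,-0.8,0,0,0,-1, 0.6,-0.6,-1.1,0,-0.5,0.5,-1, 0.6,-0.6,-1.2,0,-0.5,0.5,-1, 0.6,-0.6,-1.2,0,-0.5,0.5,-1]'
python3 - <<'E'
from t import *
a=bot.capture("top")[:,:,::-1];b=bot.capture("side")[:,:,::-1]
cv2.imwrite("pics/t8raw.png",a);cv2.imwrite("pics/s8raw.png",b)
print("rot",(Rf*R.inv()).as_rotvec(degrees=True),"shift",(tcp-p)/10,"lab",lab,o["joint_positions"])
print("label proj top",proj("top",lab),"corners")
zm=cv2.resize(a[135:205,270:340],None,fx=8,fy=8,interpolation=cv2.INTER_CUBIC)
for du,dz in((60-40,30),(60-40,-30),(25-40,30),(25-40,-30),(0,0)):
    P=lab+du*PX-M[:,2]*dz;q=proj("top",P);u=(q-[270,135]+.5)*8
    cv2.circle(zm,tuple(int(v) for v in u),3,(0,0,255),-1)
q=(proj("top",lens)-[270,135]+.5)*8;cv2.circle(zm,tuple(int(v) for v in q),3,(255,0,255),-1)
cv2.imwrite("pics/t8.png",zm)
E
```

```text
time: 12.6
tool_pos: [670.8, 73.2, 206.1]
tcp_rot: [-2.367, -0.019, -1.782]
contact_force: [0.1, -0.5, -1.3]
grip_width: 8.1
rot [ 0.94 -0.85  0.79] shift [-0.06 -0.57 -0.72] lab [665.13   5.57 204.3 ] [ 0.09  0.41  1.81 -0.93  0.28 -2.03]
label proj top [302.76 207.21] corners
```

View pics/t8.png

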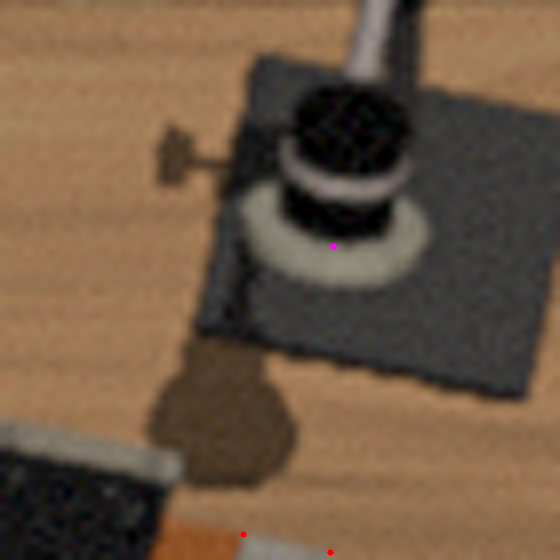

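Run:
```python
from t import *
a=cv2.imread("pics/t8raw.png")
o0=[275,175]
zm=cv2.resize(a[175:235,275:335],None,fx=10,fy=10,interpolation=cv2.INTER_CUBIC)
for du,dz in((60-40,30),(60-40,-30),(25-40,30),(25-40,-30),(0,0)):
    P=lab+du*PX-M[:,2]*dz;u=(proj("top",P)-o0+.5)*10
    cv2.circle(zm,tuple(int(v) for v in u),3,(0,0,255),-1)
cv2.imwrite("pics/t9.png",zm)
```

```text
(no output)
```

View pics/t9.png

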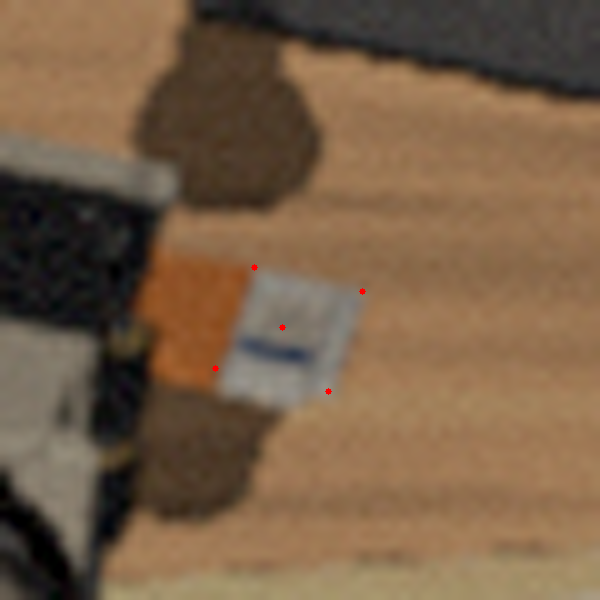

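```bash
python3 -m inch '[0,-0.2,-0.3,0,0,0,-1, 0,-0.5,-0.7,0,0,0,-1, 0,-0.6,-0.8,0,0,0,-1, 0,-0.6,-0.8,0,0,0,-1, 0,-0.6,-0.8,0,0,0,-1]'
python3 t.py
```

```text
time: 13.2
tool_pos: [671.8, 69.9, 200.7]
tcp_rot: [-2.371, -0.024, -1.786]
contact_force: [0.0, -0.7, -0.7]
grip_width: 7.9
rot [ 1.17 -1.14  1.06] shift cm [-0.15 -0.24 -0.18] label now [665.72   2.28 199.18] target tcp [670.22  67.47 198.9 ] q [ 0.09  0.42  1.81 -0.95  0.28 -2.01]
```

```bash
python3 -m inch '[-0.1,-0.2,-0.1,0,0,0,-1, -0.1,-0.2,-0.1,0,0,0,-1, -0.1,-0.2,-0.1,0,0,0,-1, -0.1,-0.2,-0.1,0,0,0,-1, -0.1,-0.2,-0.1,0,0,0,-1]'
python3 - <<'E'
from t import *
d=lab-lens;lx=pz;ly=np.cross(-py,pz)
print("rot",(Rf*R.inv()).as_rotvec(degrees=True),"label in lens x,y,z",d@lx,d@ly,d@-py,"dq",np.abs(o["dq"]).max(),o["grip_width"])
b=bot.capture("side")[:,:,::-1];a=bot.capture("top")[:,:,::-1]
cv2.imwrite("pics/s10.png",b);cv2.imwrite("pics/t10.png",a)
E
```

```text
time: 13.7
tool_pos: [671.0, 68.6, 200.4]
tcp_rot: [-2.372, -0.025, -1.788]
contact_force: [-0.5, 0.1, 0.3]
grip_width: 8.0
rot [ 1.22 -1.2   1.13] label in lens x,y,z 2.704935360562868 1.0460092104837628 148.45503760355285 dq 0.0013588518812636386 7.977264627901692
```

View pics/s10.png

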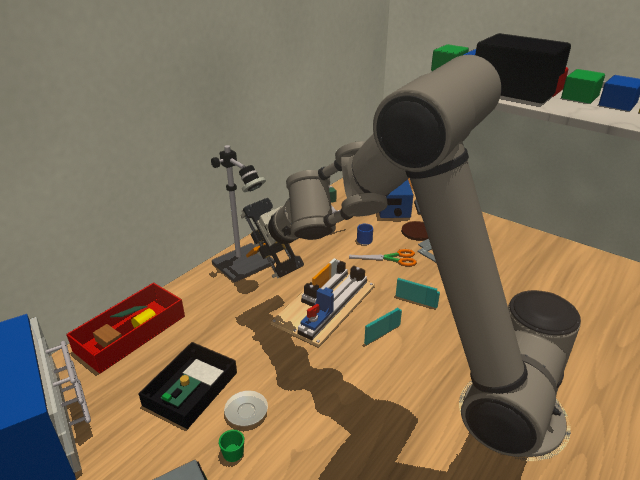

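View pics/t10.png

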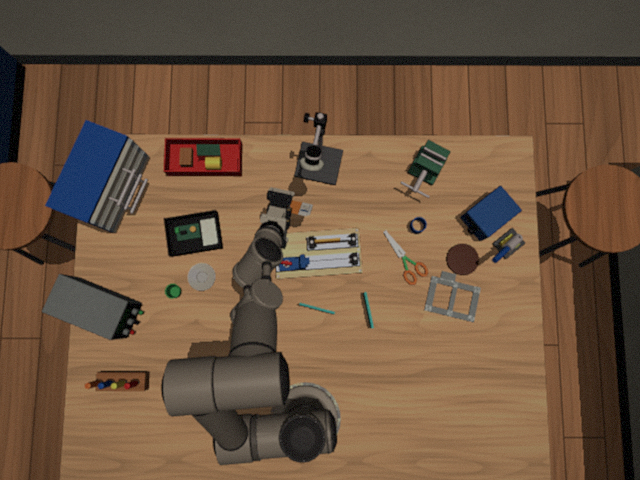

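The pictures show the plate held at top-view (300, 208) in front of an unmoved camera at (313, 158). The other plate is still in its slot, at (332, 241), and the loose objects have not moved. I'm handing in.

```bash
python3 -c "
from plant import bot
print(bot.close_job())"
```

```text
the job is handed in; nothing more can be done
None
```

The amber plate is out of the jig and held still in front of the label camera, and the job was handed in at about 14 s of the 48 s allowed.

**What I did:** I turned the red knob about 77° anticlockwise and dragged the keeper back about 33 mm. I then gripped the clamped plate by its amber end, drew it straight up, turned it round and tilted it 45° to face the lens.

**Last checks:**
- **Label position:** by my measurements the label is about 148 mm from the lens and within about 3 mm of the middle of the view. I found the lens position from the images only, to within perhaps 3–5 mm.
- **Orientation:** the label faces the lens and the notched edge is uppermost, as seen in the top view.
- **Grip and forces:** the grip reads 8.0 mm, matching the plate's thickness. The arm was at rest and the measured contact forces stayed under about 4 N.
- **Rest of the bench:** the other plate, the camera and the loose objects look undisturbed.

**Disagreements:**
- **Tilt left over:** the plate is about 2° off square to the lens, because wrist joint 5 is at its range limit in this pose.
- **Early board-corner readings:** the two cameras differed by up to 9 mm on the board's corners. I relied instead on the knob and plate positions, which agreed with the grip readings.

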